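Fit the lens cell on the microscope lamp and hold it home

ROBOT

A 7-joint arm with a two-finger parallel gripper is mounted at the origin on a cart in front of the work surface, level with it; the furniture and walls round the work are solid. World frame = base frame: x ahead of the robot, y to its left, z up, the work surface at z = 0. Lengths are in m, angles in degrees, forces in N, time in s.
With the tool pointing down it reaches from about 0.425 to 1.025 m from the base axis. Payload 9.4 kg.
Tool frame: the origin (TCP) lies at the very end of the fingers, on their centre line; the grasp point (between the pads) lies 19 mm behind it (hold_point_z is the distance from the TCP to the grasp point, in m); z points along the fingers, y is the line along which they close (so a half turn about z gives the same grasp; the last joint's range is limited). The gripper opens to 93 mm and grips with 3 to 60 N. Pads are 15 mm wide; open, the fingers measure 128 mm over their backs; the gripper's body (75 mm by 188 mm) begins 65 mm behind the grasp point.
Start: joints at [65.793, 34.337, -0.143, 91.639, 0.103, 54.024, -4.572], TCP at [0.246, -0.682, 0.219] pointing down, gripper open.
Joint ranges: [-147.43, 147.43], [-19.82, 112.94], [-74.19, 73.91], [6.32, 146.72], [-59.91, 239.91], [6.04, 106.73], [-150.56, 150.56]. Speed limits (degrees/s): [127.2, 127.2, 172.46, 172.46, 180, 180, 180].

INTERFACE

Orientations are given as a 3x3 rotation matrix whose columns are the frame's x, y, z axes.
In Python, from workcell import * gives the robot as it stands. The module is installed in compiled form; this text tells all that it offers.
- The arm moves only by the tool jog_arm, never from a script. Its argument "commands" is text: rows parted by semicolons, each of 7 numbers parted by spaces: the shift along the world's x, y, z in m, then the turn, a rotation vector about the world's x, y, z in rad, then the closure, from 0 (fully open) to 1 (shut). In form: x y z rx ry rz gripper; .... A call has 1 to 8 rows; each row shifts and turns the commanded pose from where the row before left it; what a row does not reach is not made up. A row lasts 1/8 s, in which the tool goes at most 62.5 mm and 10.7 degrees, less where a joint would pass 70% of its speed; a pose out of reach is approached as far as the arm can. A call is refused whole if a number of a shift passes 0.0625 or a number of a turn 0.188, either way. A call with a gripper value outside its range is refused whole. The fingers move at their own pace and stop on an object; the grip force is fixed at half the most. Time passes only in rows, so rows that do not move let the fingers close. It gives the time, the measured TCP pose, the force, the opening and the grip force at its end, in the units of the state.
- read_state(): the state, without advancing time (a new reading comes with each control period).
- snapshot(name): name is "scene" or "top" or "wrist"; returns a dict with "pixels" (480x640x3 uint8, blue, green, red), "camera_matrix" (3x3 intrinsics, pixels), "view" (4x4, takes a point from world to camera coordinates). Camera axes: x right, y down, z forward; pixel columns grow to the right and rows downward; lengths in m; the calibration is good to about 2 mm. A picture is of the moment at which its call begins. There is no depth.
- close_job(): hands the job in; it is judged then, once.
The state is a dict: "time": time; "joint_pos": joint angles; "qvel": joint speeds; "joint_efforts": joint torques, N m; "position": TCP position; "eef_rot": TCP orientation; "force": force on the tool from outside, world axes, zero at the start; "ft_torque": the same for the moment, N m; "gripper_width": finger opening in m; "gripper_force": force on a finger pad.
Only numpy, scipy, OpenCV 4.12 (cv2) and the standard library are available. Lean on these libraries where they do the work, as an engineer would, in place of code of your own. Each camera call takes 0.05 s, during which the arm holds its last target. There are 200 camera calls.

TASK

Take the taller of the two round lens cells and set it over the spigot of the microscope lamp. Turn it until its hidden keyways drop over the spigot's pins, then press it down against the spring until it sits fully home on the lamp's seat and finish there, still holding it pushed home so that a colleague can tighten the clamp screw; leave the shorter cell where it stands.

Things in the scene. Friction and masses are not known exactly. Their poses are not given: they have to be found in the camera images.
- lens_cell: the taller cell, to be fitted: upright round tube 46 mm across, 66 mm high, about 120 g; aluminium skirt, black knurled collar 42 to 61 mm up to grip, lens in its closed top, open below. Origin: centre of its underside, z up. Bore 34 mm, 36 mm deep, with three keyways 8.5 mm wide cut its full depth to 41 mm across, at 0, 120 and 240 degrees from its x axis
- lamp_seat (a point): centre of the lamp's flat seat, 70 mm above the bench, z up. Fixed black finned lamp, body 69 mm, foot 84 mm across. Spigot on the seat: 32 mm across, 26 mm high, top 8 mm tapering to 22 mm. Three 5 mm pins, 120 degrees apart, stand 3.5 mm out of it, their tops 10.5 mm above the seat; which way they point is not told. Clamp lug and screw on the +y side, 7 mm above the seat, out to 50 mm
- spring_plate (a joint): spring plate round the spigot's foot, under the cell: 0 = free, its top 4.5 mm above the seat; 0.0045 m = pressed level with the seat, cell home. Takes 4 N to start and 10 N to press level. A cell not yet keyed rests on the pins 10.5 mm above the seat; once its keyways line up (within about 0.09 rad) it drops to the plate and can turn no further
- short_cell: the shorter cell, not to be moved: also 46 mm across and knurled, but only 30 mm high. Origin: centre of its underside
- side_panel (a point): foot of the front edge of the cupboard's side panel (18 mm thick, 1.4 m tall, runs back along x), an obstacle; left of it a shelf hangs 0.57 m up. Another: the bench lamp's black arm, a bar at z 0.48 to 0.57 from x 0.44, y 0.56 to x 0.29, y -0.03, and its post, 90 mm wide, sloping from there down to x 0.38, y -0.07 on the bench; reach over it. Nothing is above it or right of the panel

How it is judged (in metres and radians):
On the way:
1. the taller cell is over the lamp's spigot (horizontal distance between lens_cell and lamp_seat below 0.004 m and z of lens_cell in the frame of lamp_seat below 0.021 m), for 0.02 s.
At the end, for the whole second after the job is handed in: The taller cell sits on the lamp's seat, underside within 1.5 mm of it, centred within 2.5 mm, upright within 0.05 rad and still, with the fingers pressing on it with over 3 N; let go, the spring would lift it 4.5 mm (z of lens_cell in the frame of lamp_seat between -0.002 and 0.0015 m and horizontal distance between lens_cell and lamp_seat below 0.0025 m and angle between lens_cell's own z axis and vertical below 0.05 rad and contact force between the fingers and lens_cell above 3 N and linear speed of lens_cell below 0.01 m/s); the arm keeps its last pose, push and grip.
It fails at once if the shorter cell is pushed more than 20 mm from its place (distance of short_cell from where it was at the start of the episode above 0.02 m).
It also fails if it takes over 45 s, if anything falls off the work surface, if the arm or the gripper's body presses on something with over 40 N, if the wrist force passes 120 N, or if a joint passes its speed limit or range.

## Working session

There is one attempt and no reset: what is moved stays moved. The work goes in short steps, Python scripts to look and compute and a tool call to move; the robot and the scene stay as the last step left them, time stands still between calls to the robot, and variables do not carry over. Pictures are saved under pics/ and viewed, at most 10 in all, crops included, and the job is handed in when it is done.

Besides the shell and the picture viewer there is one more tool, called after "Call:" as name(argument=value, ...), one argument or row to a line, values as JSON. jog_arm: Moves the arm, as the interface text tells. Its arguments: {"type":"object","properties":{"commands":{"type":"string"}},"required":["commands"]}

```bash
mkdir -p pics; cat > h.py <<'E'
from workcell import *
import numpy as np, cv2
def ray(s,u,v,z):
    K=s["camera_matrix"];V=np.array(s["view"]);R=V[:3,:3];t=V[:3,3]
    d=R.T@np.linalg.solve(K,[u,v,1.]);c=-R.T@t
    return c+d*(z-c[2])/d[2]
def proj(s,p):
    V=np.array(s["view"]);q=s["camera_matrix"]@(V[:3,:3]@np.array(p)+V[:3,3]);return q[:2]/q[2]
E
python3 - <<'E'
from h import *
for n in("scene","top"):
    s=snapshot(n);cv2.imwrite(f"pics/{n}0.png",s["pixels"])
    V=np.array(s["view"]);print(n,-V[:3,:3].T@V[:3,3],V[2,:3])
st=read_state();print(st["time"],st["position"],st["eef_rot"],st["force"])
E
```

```text
scene [ 0.23089561 -0.29150804  0.81168445] [ 0.4543242   0.28406133 -0.84433328]
top [ 0.48365164 -0.03107778  0.93180396] [ 0.13238116 -0.00384648 -0.99119142]
0.1 [ 0.24555701 -0.6816745   0.21785179] [[ 9.40812468e-01  3.38927086e-01 -5.74724853e-04]
 [ 3.38927556e-01 -9.40811610e-01  1.27506514e-03]
 [-1.08553701e-04 -1.39438727e-03 -9.99999022e-01]] [ 0.09814472 -0.7451796  -0.34186127]
```

View pics/scene0.png

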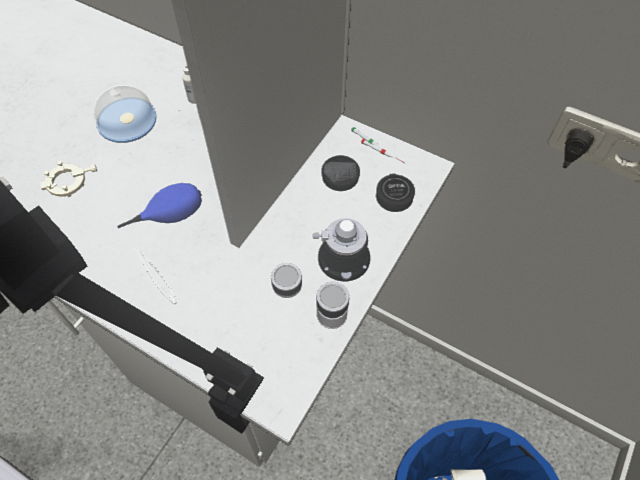

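View pics/top0.png

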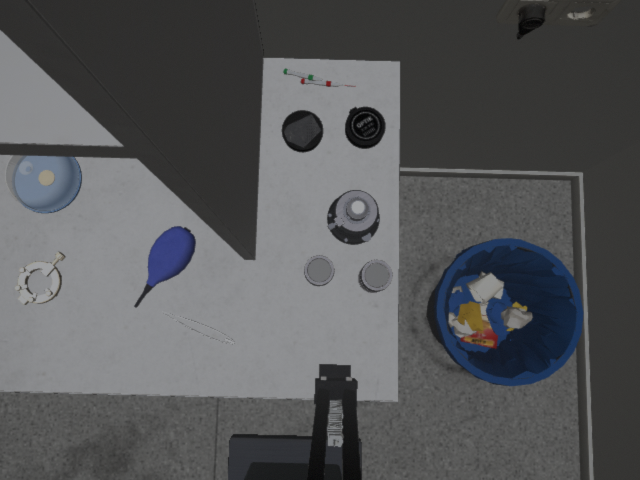

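The taller cell's top is at scene (333,298) / top (376,275), and the short cell is at (286,277) / (319,270). The lamp spigot's top is at (346,227) / (357,208). I'll measure these.

```bash
python3 - <<'E'
from h import *
S={n:snapshot(n) for n in("scene","top")}
pts={"tall":((333,295),(376,273),.066),"short":((286,275),(319,269),.030),"spig":((346,227),(357,208),.096),"panel":((238,246),(253,259),0)}
for k,(a,b,z) in pts.items():
    print(k,ray(S["scene"],*a,z).round(4),ray(S["top"],*b,z).round(4))
a=S["scene"]["pixels"][180:350,250:410];b=S["top"]["pixels"][170:300,290:410]
a=cv2.resize(a,None,fx=3.5,fy=3.5,interpolation=2);b=cv2.resize(b,(0,0),fx=2,fy=2,interpolation=2)
c=np.zeros((max(a.shape[0],b.shape[0]),a.shape[1]+b.shape[1],3),np.uint8);c[:a.shape[0],:a.shape[1]]=a;c[:b.shape[0],a.shape[1]:]=b
cv2.imwrite("pics/c1.png",c)
E
```

```text
tall [ 0.5541 -0.1275  0.066 ] [ 0.5576 -0.1267  0.066 ]
short [ 0.5625 -0.0417  0.03  ] [ 0.5646 -0.0426  0.03  ]
spig [ 0.646  -0.0961  0.096 ] [ 0.6489 -0.0947  0.096 ]
panel [0.5804 0.0634 0.    ] [0.5805 0.0628 0.    ]
```

View pics/c1.png

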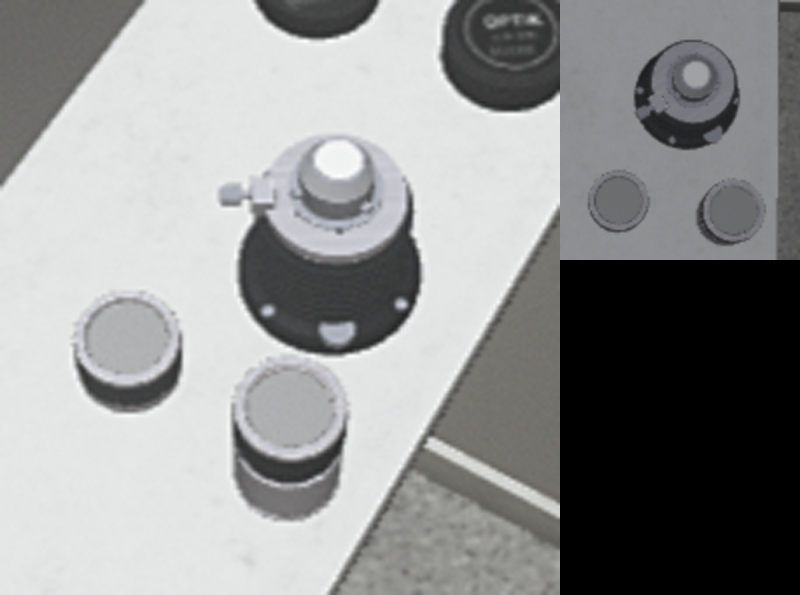

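The crop shows the tall cell with its white skirt, a lamp pin near scene px (355,239), and the lug to the left. I'll raise the arm and swing it over.

Call:
jog_arm(
  commands="0 0 0.05 0 0 0 0;0 0 0.06 0 0 0 0;0 0 0.06 0 0 0 0;0 0 0.06 0 0 0 0;0.025 0.045 0.02 0 0 0.05 0;0.025 0.045 0 0 0 0.05 0;0.025 0.045 0 0 0 0.05 0;0.025 0.045 0 0 0 0.05 0",
)

```text
time: 1.2
position: [0.3463, -0.5004, 0.4686]
eef_rot: [[0.854, 0.521, -0.0], [0.521, -0.854, 0.0], [-0.0, -0.0, -1.0]]
force: [0.8, -0.2, -0.0]
gripper_width: 0.0931
gripper_force: 0.0
```

```bash
python3 - <<'E'
from h import *
st=read_state();print(st)
E
```

```text
{'time': 1.2, 'joint_pos': array([ 53.53353378,  15.81901179,  -4.89042289,  86.97411943,
         1.3678876 ,  77.26779699, -10.10392849]), 'qvel': array([-24.79461118, -16.26530034, -13.52474459,  23.70433311,
         2.76745867,  -7.18956376, -15.44561251]), 'joint_efforts': array([ 4.72157076e+00, -5.42487001e+01,  1.50660384e+00, -3.12582922e+01,
       -4.16568608e-02,  3.27113969e-01,  4.82651554e-01]), 'position': array([ 0.34630724, -0.50041354,  0.4685919 ]), 'eef_rot': array([[ 8.53821764e-01,  5.20565454e-01, -6.53628286e-05],
       [ 5.20565455e-01, -8.53821765e-01,  5.34018746e-06],
       [-5.30282886e-05, -3.85851989e-05, -9.99999998e-01]]), 'force': array([ 0.75111672, -0.1608011 , -0.01861983]), 'ft_torque': array([-0.01065508, -0.07116326, -0.00560442]), 'gripper_force': 0.0, 'gripper_width': 0.09307792574435365}
```

Call:
jog_arm(
  commands="0.025 0.045 0 0 0 0.047 0;0.025 0.045 0 0 0 0.047 0;0.025 0.045 0 0 0 0.047 0;0.025 0.045 0 0 0 0.047 0;0.025 0.045 0 0 0 0.047 0;0.025 0.045 0 0 0 0.047 0;0.025 0.045 0 0 0 0.047 0;0.025 0.045 0 0 0 0.047 0",
)

```text
time: 2.2
position: [0.5462, -0.1406, 0.4686]
eef_rot: [[0.603, 0.797, 0.0], [0.797, -0.603, -0.0], [-0.0, 0.0, -1.0]]
force: [0.9, -0.2, 0.2]
gripper_width: 0.0931
gripper_force: 0.0
```

```bash
python3 - <<'E'
from h import *
st=read_state();print(st["time"],st["position"],st["eef_rot"],st["joint_pos"].round(1),st["joint_efforts"].round(1),st["force"])
s=snapshot("wrist");a=s["pixels"];V=np.array(s["view"]);print(-V[:3,:3].T@V[:3,3],V)
b=snapshot("scene")["pixels"]
cv2.imwrite("pics/w1.png",np.hstack([a,b])[:, :]);
cv2.imwrite("pics/w1s.png",cv2.resize(np.vstack([a,b]),(620,600*155//100)[:2]) if 0 else np.vstack([cv2.resize(a,(640,480)),cv2.resize(b,(0,0),fx=.25,fy=.25).copy() if 0 else np.hstack([cv2.resize(b,(160,120)),np.zeros((120,480,3),np.uint8)])]))
E
```

```text
2.2 [ 0.54617534 -0.14062751  0.46864142] [[ 6.03359430e-01  7.97469371e-01  2.96726318e-05]
 [ 7.97469355e-01 -6.03359410e-01 -2.25769931e-04]
 [-1.62141344e-04  1.59883432e-04 -9.99999974e-01]] [ 24.9  13.  -20.8  91.5   4.7  76.4 -33.7] [  3.8 -52.6  -1.6 -29.2  -0.3   0.    0.7] [ 0.86601394 -0.24282747  0.15457631]
[ 0.58794072 -0.08613127  0.63414056] [[ 7.97398024e-01 -6.03453619e-01  3.48120321e-04 -5.21019751e-01]
 [-5.85033337e-01 -7.72915931e-01  2.45635826e-01  1.21625050e-01]
 [-1.47960760e-01 -1.96073184e-01 -9.69362120e-01  6.84815964e-01]
 [ 0.00000000e+00  0.00000000e+00  0.00000000e+00  1.00000000e+00]]
```

View pics/w1s.png

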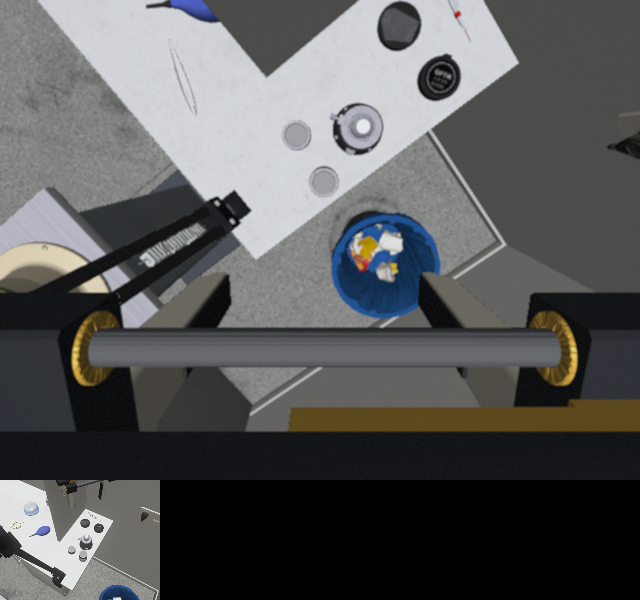

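The wrist view shows the lamp at (360,128), the tall cell at (323,181) and the short cell at (297,135). I'll move closer to see the pins.

Call:
jog_arm(
  commands="0.011 -0.006 -0.046 0 0 0 0;0.011 -0.006 -0.046 0 0 0 0;0.011 -0.006 -0.046 0 0 0 0;0.011 -0.006 -0.046 0 0 0 0;0.011 -0.006 -0.046 0 0 0 0;0 0 0 0 0 0 0",
)

```text
time: 3.05
position: [0.5989, -0.1728, 0.2354]
eef_rot: [[0.605, 0.796, -0.006], [0.796, -0.605, 0.001], [-0.003, -0.006, -1.0]]
force: [0.1, 1.0, -0.1]
gripper_width: 0.0932
gripper_force: 0.0
```

```bash
python3 - <<'E'
from h import *
st=read_state();print(st["time"],st["position"],st["joint_pos"].round(1),st["joint_efforts"].round(1))
s=snapshot("wrist");np.save("w2.npy",s,allow_pickle=True)
p=proj(s,[.647,-.0955,.08]);q=proj(s,[.556,-.127,.066]);print(p,q)
a=s["pixels"];u,v=p.astype(int)
c=a[max(v-60,0):v+60,u-80:u+80]
print("crop origin",u-80,max(v-60,0))
cv2.imwrite("pics/w2.png",np.vstack([cv2.resize(c,(600,450),interpolation=2),np.hstack([cv2.resize(a,(200,150)),np.zeros((150,400,3),np.uint8)])]))
E
```

```text
3.05 [ 0.59888014 -0.17275551  0.23539073] [ 23.7  27.5 -18.7 103.4  10.9  51.2 -37.2] [ -0.2 -61.2  -3.  -22.9   0.2  -0.8  -0.1]
[314.73437051 120.81641956] [259.2738635  210.97488924]
crop origin 234 60
```

View pics/w2.png

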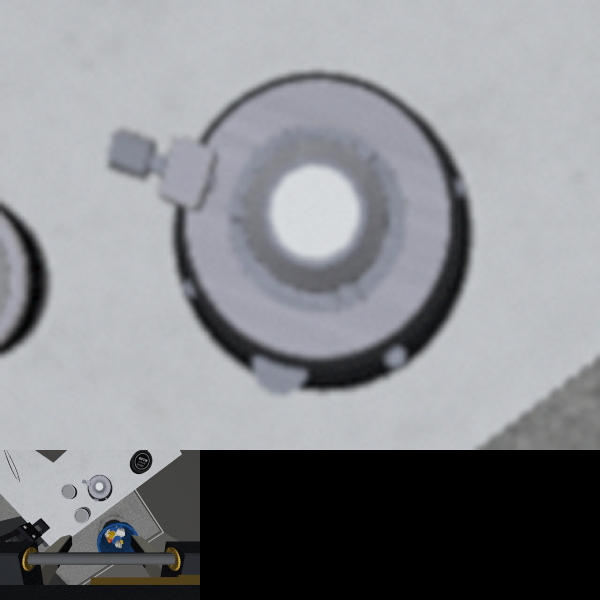

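The crop shows the lamp seat ring and the bulb top at about px (318,116), with the lug to its left. Since the keyways are hidden, I'll find the yaw by turning the cell. Next I'll get the centres precisely.

```bash
cat >> h.py <<'E'
def blob(s,p,r,z,lo,hi,amin=100):
    g=cv2.cvtColor(s["pixels"],cv2.COLOR_BGR2GRAY);u,v=np.round(p).astype(int)
    x0,y0=u-r,max(v-r,0);m=cv2.inRange(g[y0:v+r,x0:u+r],lo,hi)
    out=[]
    for c in cv2.findContours(m,cv2.RETR_LIST,cv2.CHAIN_APPROX_NONE)[0]:
        if len(c)<12 or cv2.contourArea(c)<amin: continue
        (cx,cy),ax,_=cv2.fitEllipse(c);out.append((np.round(ray(s,cx+x0,cy+y0,z),4),np.round(ax,1),(round(cx+x0,1),round(cy+y0,1))))
    return out
E
python3 - <<'E'
from h import *
s=np.load("w2.npy",allow_pickle=True).item()
g=cv2.cvtColor(s["pixels"],cv2.COLOR_BGR2GRAY)
print(g[116,285:350]);print(g[211,235:285])
for lo in(205,215):print(blob(s,(318,116),25,.096,lo,255))
for lo in(0,):print("tall",blob(s,(259,209),30,.066,0,170),blob(s,(259,209),30,.066,0,110))
E
```

```text
[148 143 148 160 165 162 161 160 159 155 147 143 143 141 134 129 124 125
 128 138 160 192 212 216 216 215 214 216 215 216 214 216 216 215 217 214
 216 215 215 215 215 215 216 215 193 154 133 117 113 113 113 108 118 138
 140 141 145 154 164 163 160 161 160 162 161]
[183 172 164 160 146 119 111 120 139 142 142 141 140 141 141 141 141 142
 141 141 142 140 141 141 143 142 141 143 142 139 141 141 141 140 143 141
 141 142 142 141 143 141 141 141 149 164 166 160 134  85]
[(array([ 0.6507, -0.0951,  0.096 ]), array([21.2, 22.3]), (np.float64(317.5), np.float64(116.1)))]
[(array([ 0.6507, -0.0951,  0.096 ]), array([19.5, 20.8]), (np.float64(317.4), np.float64(116.1)))]
tall [(array([ 0.5608, -0.1266,  0.066 ]), array([48.9, 57. ]), (np.float64(263.0), np.float64(207.6)))] [(array([ 0.0484, -0.1827,  0.066 ]), array([163. , 890.2]), (np.float64(-37.4), np.float64(501.6)))]
```

```bash
python3 - <<'E'
from h import *
s=np.load("w2.npy",allow_pickle=True).item()
print("tall lens",blob(s,(259,209),28,.066,134,150,400))
# outer seat ring
print("seat",blob(s,(315,118),42,.070,135,175,500))
t=snapshot("top")
g=cv2.cvtColor(t["pixels"],cv2.COLOR_BGR2GRAY);print(g[208,340:375],g[275,358:398])
for lo in(130,150):print("top bulb",blob(t,(357,208),12,.096,lo,255,20))
E
```

```text
tall lens [(array([ 0.5568, -0.1279,  0.066 ]), array([36.1, 37.9]), (np.float64(260.6), np.float64(211.2)))]
seat [(array([ 0.6514, -0.0931,  0.07  ]), array([25., 26.]), (np.float64(317.4), np.float64(116.1))), (array([ 0.6513, -0.0941,  0.07  ]), array([38.8, 40.6]), (np.float64(318.1), np.float64(117.2))), (array([ 0.6498, -0.0928,  0.07  ]), array([69.4, 77.9]), (np.float64(315.8), np.float64(117.0)))]
[125 127 126 114 110 106  81  97 100 101 106 124 161 164 165 165 165 165
 165 165 164 165 165 161 133 106  88  86  92 107 119 125 126 125 125] [ 99  69  67  76 119 122 111 104 109 111 110 109 109 110 109 110 110 110
 109 109 109 109 109 109 109 109 108 108 109 109 107  95  74  48  36  39
  49  50  51  50]
top bulb [(array([ 0.6506, -0.0957,  0.096 ]), array([12.4, 12.7]), (np.float64(357.7), np.float64(206.8)))]
top bulb [(array([ 0.6508, -0.0956,  0.096 ]), array([11.4, 11.6]), (np.float64(357.6), np.float64(206.7)))]
```

Call:
jog_arm(
  commands="-0.02 0.02 0 0 0 0 0;-0.022 0.025 -0.02 0 0 0 0;0 0 -0.045 0 0 0 0;0 0 -0.045 0 0 0 0;0 0 -0.04 0 0 0 0;0 0 -0.025 0 0 0 0;0 0 0 0 0 0 0",
)

```text
time: 4.03
position: [0.5591, -0.127, 0.0643]
eef_rot: [[0.604, 0.797, 0.0], [0.797, -0.604, -0.0], [-0.0, 0.0, -1.0]]
force: [0.7, -0.6, -0.2]
gripper_width: 0.0927
gripper_force: 0.0
```

```bash
python3 - <<'E'
from h import *
st=read_state();print(st["time"],st["position"],st["joint_pos"].round(1),st["joint_efforts"].round(1))
s=snapshot("wrist");print(proj(s,[.557,-.128,.066]));print(blob(s,proj(s,[.557,-.128,.066]),40,.066,134,150,800))
E
```

```text
4.025 [ 0.55912641 -0.1270375   0.06432762] [ 16.5  36.9 -13.7 118.   18.3  27.1 -48.2] [ -0.3 -64.9  -2.  -12.9   0.1  -0.5  -0.2]
[320.91390325 296.54184073]
[]
```

Call:
jog_arm(
  commands="-0.002 -0.001 -0.02 0 0 0 0;0 0 -0.0115 0 0 0 0;0 0 0 0 0 0 0;0 0 0 0 0 0 0.6;0 0 0 0 0 0 0.6;0 0 0 0 0 0 1;0 0 0 0 0 0 1;0 0 0 0 0 0 1",
)

```text
time: 5.08
position: [0.5567, -0.1281, 0.0322]
eef_rot: [[0.604, 0.797, -0.0], [0.797, -0.604, -0.0], [-0.0, -0.0, -1.0]]
force: [-0.6, 1.1, 0.1]
gripper_width: 0.0473
gripper_force: 0.4
```

Call:
jog_arm(
  commands="0 0 0 0 0 0 1;0 0 0 0 0 0 1;0 0 0.02 0 0 0 1;0 0 0.045 0 0 0 1;0 0 0.05 0 0 0 1;0 0 0 0 0 0 1",
)

```text
time: 5.82
position: [0.5587, -0.1285, 0.1504]
eef_rot: [[0.605, 0.796, 0.006], [0.796, -0.605, -0.001], [0.003, 0.006, -1.0]]
force: [0.0, 0.5, -1.7]
gripper_width: 0.0459
gripper_force: 30.0
```

```bash
python3 - <<'E'
from h import *
st=read_state();print(st["time"],st["position"],st["joint_pos"].round(1),st["force"],st["gripper_width"],st["gripper_force"])
s=snapshot("wrist");cv2.imwrite("pics/w3.png",s["pixels"])
p=st["position"];print(proj(s,p+np.array([0,0,.034])))
E
```

```text
5.825 [ 0.55871494 -0.12846255  0.15041978] [ 19.8  29.8 -17.9 114.9  14.7  37.1 -44.9] [ 0.03777094  0.51096397 -1.65676322] 0.04588471080627885 29.999779087956995
[323.4862097  323.84373552]
```

View pics/w3.png

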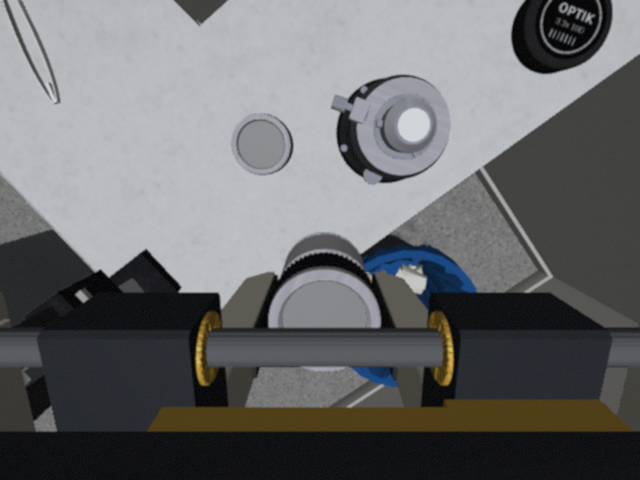

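The cell is held, with its top at about (325,320). The lamp spigot is at (413,125).

Call:
jog_arm(
  commands="0.023 0.008 0 0 0 0 1;0.023 0.008 0 0 0 0 1;0.023 0.008 0 0 0 0 1;0.023 0.008 0 0 0 0 1;0 0 0 0 0 0 1;0 0 0 0 0 0 1",
)

```text
time: 6.62
position: [0.6472, -0.0964, 0.1457]
eef_rot: [[0.604, 0.797, -0.003], [0.797, -0.604, -0.0], [-0.002, -0.002, -1.0]]
force: [-0.7, -0.7, -1.5]
gripper_width: 0.0459
gripper_force: 30.0
```

```bash
python3 - <<'E'
from h import *
st=read_state();p=st["position"];print(st["time"],p,st["joint_pos"].round(1),st["force"],st["joint_efforts"].round(1))
for n in("top","scene"):
    s=snapshot(n);c=p+np.array([0,0,.034]);q=proj(s,c);g=cv2.cvtColor(s["pixels"],cv2.COLOR_BGR2GRAY);u,v=q.astype(int)
    print(n,q,blob(s,q,25,c[2],100,135,60),blob(s,q,25,c[2],135,180,60))
    cv2.imwrite(f"pics/{n}4.png",cv2.resize(s["pixels"][v-50:v+50,u-60:u+60],(360,300),interpolation=2))
cv2.imwrite("pics/c4.png",np.hstack([cv2.imread("pics/top4.png"),cv2.imread("pics/scene4.png")]))
E
```

```text
6.625 [ 0.64724306 -0.09643849  0.14569824] [ 14.7  35.1 -17.2 104.1  14.4  43.1 -47.4] [-0.71851907 -0.65997082 -1.52786053] [ -0.7 -72.2  -4.  -21.4  -0.1  -0.1  -0. ]
top [363.34714378 196.96819025] [] [(array([ 0.663 , -0.0712,  0.1797]), array([ 9.7, 24.7]), (np.float64(344.3), np.float64(184.7)))]
scene [349.30801995 192.78612999] [(array([ 0.6132, -0.0855,  0.1797]), array([10.8, 20.9]), (np.float64(329.6), np.float64(207.5))), (array([ 0.658 , -0.1226,  0.1797]), array([ 5.3, 32.2]), (np.float64(370.4), np.float64(195.2))), (array([ 0.6799, -0.0951,  0.1797]), array([ 8.3, 30. ]), (np.float64(360.0), np.float64(175.7)))] [(array([ 0.6445, -0.1007,  0.1797]), array([18. , 23.8]), (np.float64(351.1), np.float64(195.6)))]
```

View pics/c4.png

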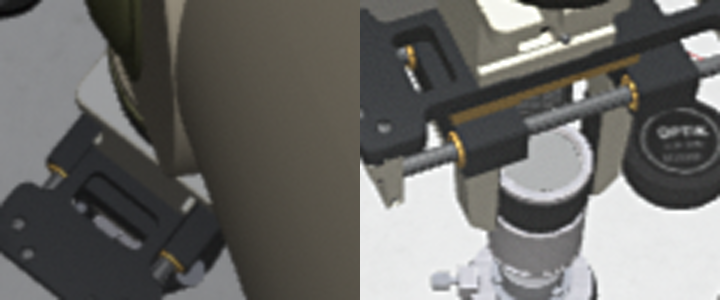

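In the scene crop, the cell hangs upright above the spigot. I'll centre it and lower it.

Call:
jog_arm(
  commands="0.0025 0.001 0 0 0 0 1;0 0 0 0 0 0 1;0 0 -0.01 0 0 0 1;0 0 -0.008 0 0 0 1;0 0 -0.004 0 0 0 1;0 0 -0.004 0 0 0 1;0 0 0 0 0 0 1",
)

```text
time: 7.6
position: [0.6511, -0.0951, 0.1208]
eef_rot: [[0.604, 0.797, -0.001], [0.797, -0.604, 0.0], [-0.0, -0.0, -1.0]]
force: [0.1, -0.8, -0.5]
gripper_width: 0.0458
gripper_force: 30.0
```

Call:
jog_arm(
  commands="0 0 -0.003 0 0 0 1;0 0 -0.003 0 0 0 1;0 0 -0.002 0 0 0 1;0 0 -0.002 0 0 0 1;0 0 0 0 0 0 1",
)

```text
time: 8.22
position: [0.6515, -0.095, 0.1122]
eef_rot: [[0.604, 0.797, 0.001], [0.797, -0.604, -0.0], [0.0, 0.001, -1.0]]
force: [-2.6, -0.1, 9.5]
gripper_width: 0.046
gripper_force: 30.0
```

Contact on the pins at 9.5 N, so now I'll start the turning search.

Call:
jog_arm(
  commands="-0.0007 0 0 0 0 0.06 1;0 0 0 0 0 0.06 1;0 0 0 0 0 0.06 1;0 0 0 0 0 0.06 1;0 0 0 0 0 0.06 1;0 0 0 0 0 0.06 1",
)

```text
time: 8.98
position: [0.6513, -0.0946, 0.1122]
eef_rot: [[0.283, 0.959, 0.002], [0.959, -0.283, 0.0], [0.001, 0.002, -1.0]]
force: [-1.5, 1.7, 7.0]
gripper_width: 0.046
gripper_force: 30.0
```

```bash
cat > st.py <<'E'
from h import *
st=read_state();print(st["time"],st["position"].round(4),st["joint_pos"].round(1),st["force"].round(1),st["ft_torque"].round(2),np.degrees(np.arctan2(st["eef_rot"][1][1],st["eef_rot"][0][1])).round(1))
E
python3 st.py
```

```text
8.975 [ 0.6513 -0.0946  0.1122] [ 17.6  38.2 -22.2 104.9  20.9  40.8 -32.7] [-1.5  1.7  7. ] [ 0.33  0.35 -0.13] -16.4
```

Call:
jog_arm(
  commands="-0.0005 -0.0004 -0.0003 0 0 0.06 1;0 0 0 0 0 0.06 1;0 0 0 0 0 0.06 1;0 0 0 0 0 0.06 1;0 0 0 0 0 0.06 1;0 0 0 0 0 0.06 1",
)

```text
time: 9.72
position: [0.6508, -0.0947, 0.1121]
eef_rot: [[-0.073, 0.997, 0.002], [0.997, 0.073, 0.0], [0.0, 0.002, -1.0]]
force: [-1.7, 0.9, 9.0]
gripper_width: 0.0457
gripper_force: 30.0
```

```bash
python3 st.py
```

```text
9.725 [ 0.6508 -0.0947  0.1121] [ 21.2  39.2 -27.9 104.7  25.9  42.4 -16.6] [-1.7  0.9  9. ] [ 0.36  0.35 -0.15] 4.2
```

Call:
jog_arm(
  commands="0 0 0 0 0 0.06 1;0 0 0 0 0 0.06 1;0 0 0 0 0 0.06 1;0 0 0 0 0 0.06 1;0 0 0 0 0 0.06 1;0 0 0 0 0 0.06 1",
)

```text
time: 10.48
position: [0.6505, -0.0946, 0.1116]
eef_rot: [[-0.42, 0.908, 0.001], [0.908, 0.42, 0.001], [0.0, 0.001, -1.0]]
force: [-0.1, 0.2, 3.1]
gripper_width: 0.0456
gripper_force: 30.0
```

```bash
python3 st.py
```

```text
10.475 [ 0.6505 -0.0946  0.1116] [ 24.6  40.4 -33.5 104.5  30.7  44.3  -0.3] [-0.1  0.2  3.1] [0.17 0.01 0.01] 24.8
```

Call:
jog_arm(
  commands="0 0 -0.001 0 0 0 1;0 0 -0.001 0 0 0 1;0 0 0 0 0 0 1",
)

```text
time: 10.85
position: [0.6507, -0.0954, 0.1101]
eef_rot: [[-0.417, 0.909, 0.002], [0.909, 0.417, -0.0], [-0.001, 0.001, -1.0]]
force: [-0.9, 0.0, 10.7]
gripper_width: 0.0458
gripper_force: 30.0
```

```bash
python3 st.py
```

```text
10.85 [ 0.6507 -0.0954  0.1101] [ 24.5  40.5 -33.3 104.6  30.8  44.2  -0.6] [-0.9  0.  10.7] [0.17 0.49 0.12] 24.6
```

Call:
jog_arm(
  commands="0 0 0 0 0 0.05 1;0 0 0 0 0 0.05 1;0 0 0 0 0 0 1",
)

```text
time: 11.22
position: [0.6499, -0.0953, 0.1086]
eef_rot: [[-0.505, 0.863, -0.0], [0.863, 0.505, 0.0], [0.0, 0.0, -1.0]]
force: [-0.2, 2.5, -0.7]
gripper_width: 0.0459
gripper_force: 30.0
```

```bash
python3 st.py
```

```text
11.225 [ 0.6499 -0.0953  0.1086] [ 25.4  40.9 -34.8 104.6  32.1  44.7   4. ] [-0.2  2.5 -0.7] [ 0.32 -0.03  0.06] 30.4
```

Call:
jog_arm(
  commands="0 0 -0.001 0 0 0 1;0 0 -0.001 0 0 0 1;0 0 -0.001 0 0 0 1;0 0 0 0 0 0 1",
)

```text
time: 11.72
position: [0.65, -0.0953, 0.106]
eef_rot: [[-0.506, 0.862, 0.0], [0.862, 0.506, -0.0], [-0.0, 0.0, -1.0]]
force: [-2.0, 1.5, 3.7]
gripper_width: 0.046
gripper_force: 30.0
```

```bash
python3 st.py
```

```text
11.725 [ 0.65   -0.0953  0.106 ] [ 25.3  41.1 -34.7 104.7  32.3  44.4   3.9] [-2.   1.5  3.7] [0.42 0.27 0.05] 30.4
```

Keyed: it dropped to the plate and the spring is engaging. I'll press it home.

Call:
jog_arm(
  commands="0 0 -0.001 0 0 0 1;0 0 -0.001 0 0 0 1;0 0 -0.001 0 0 0 1;0 0 -0.001 0 0 0 1;0 0 0 0 0 0 1;0 0 0 0 0 0 1",
)

```text
time: 12.48
position: [0.65, -0.0954, 0.1024]
eef_rot: [[-0.506, 0.862, 0.0], [0.862, 0.506, -0.0], [-0.0, 0.0, -1.0]]
force: [-2.9, 1.2, 8.7]
gripper_width: 0.046
gripper_force: 30.0
```

```bash
python3 st.py
```

```text
12.475 [ 0.65   -0.0954  0.1024] [ 25.2  41.3 -34.5 104.8  32.5  44.1   3.7] [-2.9  1.2  8.7] [0.37 0.69 0.03] 30.4
```

Call:
jog_arm(
  commands="0 0 -0.001 0 0 0 1;0 0 -0.001 0 0 0 1;0 0 0 0 0 0 1;0 0 0 0 0 0 1",
)

```text
time: 12.98
position: [0.65, -0.0953, 0.1021]
eef_rot: [[-0.506, 0.862, 0.001], [0.862, 0.506, -0.001], [-0.002, 0.0, -1.0]]
force: [-9.1, 1.4, 23.9]
gripper_width: 0.0458
gripper_force: 30.0
```

```bash
python3 st.py
```

```text
12.975 [ 0.65   -0.0953  0.1021] [ 25.1  41.3 -34.4 104.9  32.6  44.    3.6] [-9.1  1.4 23.9] [0.24 1.83 0.01] 30.4
```

It hit a hard stop at z 0.1021, and 0.102 was predicted for home. I'll ease the side load and verify.

Call:
jog_arm(
  commands="-0.0007 0 0.0005 0 0 0 1;0 0 0 0 0 0 1;0 0 0 0 0 0 1",
)

```text
time: 13.35
position: [0.6499, -0.0953, 0.1021]
eef_rot: [[-0.506, 0.862, 0.002], [0.862, 0.506, -0.001], [-0.002, 0.001, -1.0]]
force: [-5.4, 1.6, 17.3]
gripper_width: 0.0457
gripper_force: 30.0
```

```bash
python3 st.py; python3 - <<'E'
from h import *
s=snapshot("scene");a=s["pixels"][160:300,260:420];print(proj(s,[.6505,-.0953,.070]))
cv2.imwrite("pics/f.png",cv2.resize(a,(640,560),interpolation=2))
E
```

```text
13.35 [ 0.6499 -0.0953  0.1021] [ 25.1  41.3 -34.4 104.9  32.6  43.9   3.6] [-5.4  1.6 17.3] [0.27 1.1  0.05] 30.4
[346.22712827 233.89487773]
```

View pics/f.png

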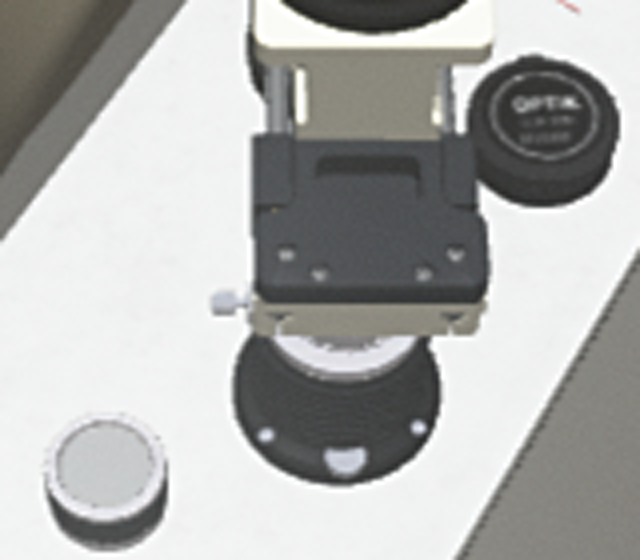

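The gripper hides the cell in this view, and the short cell hasn't moved. Force and height both match the home position: a hard stop at the predicted height with 17 N of push.

```bash
python3 -c "
from workcell import *
print(close_job())"
```

```text
the job is handed in; nothing more can be done
None
```

The job is handed in at about 13.4 s: the taller cell is keyed onto the lamp spigot and held home with about 17 N of push, judged by a hard stop 0.1 mm from the predicted height because the gripper hid the cell in the last view; the shorter cell was not touched.

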